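# Index the specimen table by one hole

### The arm

A 6-joint arm with a two-finger parallel gripper is mounted at the origin on a cart in front of the work surface, level with it; the furniture and walls round the work are solid. World frame = base frame: x ahead of the robot, y to its left, z up, the work surface at z = 0. Lengths are in m, angles in rad, forces in N, time in s.
With the tool pointing down it reaches from about 0.325 to 0.925 m from the base axis. Payload 3.1 kg.
Tool frame: the origin (TCP) lies on the centre line of the jaws, within the pads' length; the fingertips stand 17 mm ahead of it and the grasp point (between the pads) lies 2 mm behind it (manip.tips_ahead is the distance from the TCP to the fingertips, in m); z points along the fingers, y is the line along which they close (so a half turn about z gives the same grasp; the last joint's range is limited). The gripper opens to 85 mm and grips with 20 to 120 N. Pads are 22 mm wide; open, the fingers measure 114 mm over their backs; the gripper's body (76 mm by 85 mm) begins 54 mm behind the grasp point. The pads swing forward as they close: fully open they stand 13 mm farther back than shut.
Start: joints at [1.139, 0.217, 1.613, -0, 1.311, -0.112], TCP at [0.196, 0.593, 0.248] pointing down, gripper open.
Joint ranges: [-2.75, 2.75], [-0.78, 2.1], [0.31, 2.55], [-1.13, 4.27], [0.13, 2.63], [-2.58, 2.58]. Speed limits (rad/s): [2.79, 2.79, 3.14, 3.14, 3.14, 3.14].

### API

Orientations are given as [roll, pitch, yaw] about the fixed x, y, z axes, in that order (R = Rz(yaw) Ry(pitch) Rx(roll)).
In Python, from bench import manip, optics, models gives the robot as it stands. The module is installed in compiled form; this text tells all that it offers.
- The arm moves only by the tool send_rows, never from a script. Its argument "moves" is a list of rows, each an object of numbers: "dx", "dy", "dz": the shift along the tool's x, y, z in cm; "wx", "wy", "wz": the turn, a rotation vector about the tool's x, y, z in degrees; "fingers": the finger opening in cm, from 0 to 8.54. In form: [{"dx": .., "dy": .., "dz": .., "wx": .., "wy": .., "wz": .., "fingers": ..}, ...]. A call has 1 to 8 rows; each row shifts and turns the commanded pose from where the row before left it, along the tool's axes as they then stand; what a row does not reach is not made up. A row lasts 1/10 s, in which the tool goes at most 50 mm and 8.59 degrees, less where a joint would pass 70% of its speed; a pose out of reach is approached as far as the arm can. A call is refused whole if a number of a shift passes 5 or a number of a turn 8.59, either way. A call with a gripper value outside its range is refused whole. The fingers move at their own pace and stop on an object; "force" is the grip in N (left out, the last holds). Time passes only in rows, so rows that do not move let the fingers close. It gives the time, the measured TCP pose, the force, the opening and the grip force at its end, in the units of the state.
- manip.observe(): the state, without advancing time (a new reading comes with each control period).
- optics.read_camera(name): name is "scene" or "side" or "wrist"; returns (picture, depth): 400x640x3 uint8, blue, green, red; 400x640 float32, m along the optical axis (not along the pixel's ray), 0 where there is no reading.
- optics.camera_model(name): a dict with "camera_matrix" (3x3 intrinsics, pixels), "k1" (the pictures are not rectified: a ray, as slopes to the right and down, at radius r is drawn at 1 + k1 r^2 times it, then the intrinsics apply), "R" (3x3) and "t" (3): a world point X has camera coordinates R X + t. Camera axes: x right, y down, z forward; pixel columns grow to the right and rows downward; lengths in m; the calibration is good to about 2 mm. A picture is of the moment at which its call begins: read the wrist's pose just before it. camera_model takes no time and is no camera call; for the wrist camera it gives the pose at the moment of the call.
- manip.sign_off(): hands the job in; it is judged then, once.
Trained networks look in the newest picture that a camera, given by its name, has taken for a name from the list of things; names that differ only in an ending like _2 or _b are one class to them, and where a whole thing is asked for, a point or a joint stands for the part that bears it (a point fixed in the world has none). Each returns a list of dicts, best first, with "p" (0 to 1); they miss things now and then, are a little off and sometimes report something else, mostly with a low value. They report only what shows in the picture. A call takes as long as a camera call.
- models.find_in(camera, name): "location" ([x, y, z] in m, in the coordinates of the camera as it stood for that picture, good to about 4 mm: the middle of the surface that is visible of it).
- models.trace(camera, name): "region" (400x640 bool, what is visible of it).
- models.tip_of(camera, name): "location" ([x, y, z] in m, in the coordinates of the camera as it stood for that picture, good to about 4 mm: a listed point, or the origin of a listed thing).
The state is a dict: "clock": time; "qpos": joint angles; "joint_vel": joint speeds; "joint_efforts": joint torques, N m; "eef_pos": TCP position; "ee_rot": TCP orientation; "wrist_force": force on the tool from outside, world axes, zero at the start; "wrist_torque": the same for the moment, N m; "grip_width": opening from 0.0 (shut) to 1.0 (fully open); "grip_force": force on a finger pad.
Only numpy, scipy, OpenCV 4.12 (cv2) and the standard library are available. Lean on these libraries where they do the work, as an engineer would, in place of code of your own. Each camera call takes 0.05 s, during which the arm holds its last target. There are 200 camera calls.

### The job

With the fingertips, press the pad of the spring-loaded indexing plunger down, and while it is down turn the specimen table clockwise (seen from above) until the pin is under the next hole, one hole on and no further. Then let the plunger come up so that its pin sits fully in that hole, and move clear. Do not push or lift the bottle, dish, little box and timer that stand around.

Things in the scene. Friction and masses are not known exactly. Their poses are not given: they have to be found in the camera images.
- index_base: Fixed base of the indexing table: grey round foot 200 mm across, 8 mm thick, with a drum and a flat ring with holes. Origin on the desk, on the turning axis, z up. The pin starts in the hole at +202.5 deg from the base's x axis (anticlockwise from above); the next hole is at +157.5 deg. At +22.5 deg a post 114 mm from the axis holds a round lens over the table, top 115 mm above the desk.
- index_table (a joint): Angle of the turning table (rad): about 0 at the start, grows as it turns clockwise seen from above; 0.785 is the next hole. Friction about 0.15 N m; it stays where it is left, and is locked while the pin is in a hole (play about 0.025 rad either way). A fingertip on the plunger's pad turns the table by pushing sideways against one of the cheeks beside the pad.
- plunger (a joint): Travel of the plunger (m): 0 up, 0.014 fully down. A spring pushes it up with 3.6 N when up, 7.8 N when fully down. From about 0.008 the pin (8 mm thick, round end, 85 mm from the axis) is below the ring and the table can turn. Released between holes, the pin rides under the ring at about 0.008 and springs up into the next hole by itself when that comes over it.
- pad (a point): Centre of the top of the plunger's pad: flat dark plate, 44 mm along the radius, 46 mm across, 116 mm from the turning axis, 76 mm above the desk when up; moves with table and plunger. Beside it stand two upright cheeks of the table's bracket, inner faces 52 mm apart, 6 mm thick, 93 to 143 mm from the axis, tops 92 mm above the desk. Towards the axis and away from it the pad is open.
- table_axis (a point): Point on the turning axis at the height of the table's top, 54 mm above the desk. The table is an aluminium disc 148 mm across with 8 small metal stubs (17 mm across, 7 mm tall) and a low hub; its bracket with plunger reaches out over the ring. A fixed microscope with a broad black stage stands on the left of the table, and a monitor behind that: reach in high or from the near side.
- next_hole (a point): Centre of the next hole clockwise, at the top of the base's aluminium ring: the pin must end in it. The ring is 152 to 192 mm across, its underside 38 mm and top 43 mm above the desk, with 8 holes 45 deg apart, 12 mm wide along the circle, 85 mm from the axis.
- dropper: Small brown dropper bottle, 33 mm across, 102 mm tall, loose; origin at the centre of its underside. Leave it alone.
- dish: Round lidded dish, 58 mm across, 15 mm tall, loose; origin at the centre of its underside. Leave it alone.
- slip_box: Little white box, 32 x 32 x 16 mm, loose; origin at the centre of its underside. Leave it alone.
- bench_timer: White digital timer lying flat, 66 x 66 x 19 mm, loose; origin at the centre of its underside. Leave it alone.

How it is judged:
By the outcome, as a careful person would: the job done as asked, in the order asked, and still so for the second after the job is handed in, with the robot touching nothing.
It also fails if it takes over 45 s, if anything falls off the work surface, if the arm or the gripper's body presses on something with over 40 N, if the wrist force passes 120 N, or if a joint passes its speed limit or range.

## Working session

There is one attempt and no reset: what is moved stays moved. The work goes in short steps, Python scripts to look and compute and a tool call to move; the robot and the scene stay as the last step left them, time stands still between calls to the robot, and variables do not carry over. Pictures are saved under pics/ and viewed, at most 10 in all, crops included, and the job is handed in when it is done.

Besides the shell and the picture viewer there is one more tool, called after "Call:" by a JSON object that holds its "api" and its "payload". send_rows: Moves the arm, as the interface text tells. Its arguments: {"type":"object","properties":{"moves":{"type":"array"},"force":{"type":"number"}},"required":["moves"]}

```bash
mkdir -p pics; cat > h.py <<'E'
import numpy as np, cv2
from bench import manip, optics, models
def w(cam,p):
    m=optics.camera_model(cam); return np.array(m["R"]).T@(np.array(p)-np.array(m["t"]))
def tip(cam,n):
    r=models.tip_of(cam,n)[:2]
    return [(round(float(a["p"]),2),w(cam,a["location"]).round(4).tolist()) for a in r]
E
python3 - <<'E'
from h import *
s=manip.observe(); print(s)
ims=[]
for c in ["scene","side"]:
    p,d=optics.read_camera(c); cv2.imwrite(f"pics/{c}0.png",p)
    for n in ["index_base","pad","table_axis","next_hole","dropper","dish","slip_box","bench_timer"]: print(c,n,tip(c,n))
print(manip.observe()["clock"], manip.tips_ahead)
E
```

```text
{'clock': 0.0, 'qpos': array([ 1.13879546e+00,  2.17787490e-01,  1.61494421e+00, -1.56734764e-05,
        1.31130872e+00, -1.12199199e-01]), 'joint_vel': array([ 0.0001905 , -0.0015079 ,  0.0007204 , -0.0007415 ,  0.00085787,
        0.00040471]), 'joint_efforts': array([-1.12645794e-03, -3.96866584e+01, -3.03844678e+01, -3.58449033e-04,
        9.90332948e-03, -4.85743541e-06]), 'eef_pos': array([0.19613812, 0.59259905, 0.2469423 ]), 'ee_rot': array([-3.13915859e+00, -2.59016839e-04,  2.82179471e+00]), 'wrist_force': array([-0.35825732,  0.43836128, -0.39489867]), 'wrist_torque': array([ 0.00282717, -0.0086538 , -0.0305893 ]), 'grip_force': 0.0, 'grip_width': 0.9980307659853515}
scene index_base [(0.8, [0.6344, -0.3315, -0.002])]
scene pad [(0.54, [0.5454, -0.4031, 0.0766]), (0.23, [0.3973, -0.0442, -0.0036])]
scene table_axis [(0.76, [0.631, -0.3337, 0.059]), (0.41, [0.4735, -0.549, -0.0013])]
scene next_hole [(0.64, [0.5494, -0.3206, 0.045])]
scene dropper [(0.79, [0.4748, -0.5496, -0.0024]), (0.16, [0.3796, 0.1102, -0.003])]
scene dish [(0.78, [0.398, -0.0477, -0.0005])]
scene slip_box [(0.68, [0.3892, -0.5426, -0.0008]), (0.31, [0.6325, -0.3301, 0.0574])]
scene bench_timer [(0.6, [0.3778, 0.1093, -0.003])]
side index_base [(0.75, [0.6328, -0.3291, 0.0016])]
side pad [(0.66, [0.5473, -0.4051, 0.0786])]
side table_axis [(0.6, [0.6328, -0.3282, 0.0614])]
side next_hole [(0.85, [0.5497, -0.3191, 0.0454])]
side dropper [(0.8, [0.4771, -0.5494, 0.0001])]
side dish [(0.62, [0.3988, -0.0392, -0.003])]
side slip_box [(0.82, [0.387, -0.5414, 0.0056])]
side bench_timer [(0.58, [0.3813, 0.112, -0.004])]
0.9 0.017
```

View pics/scene0.png

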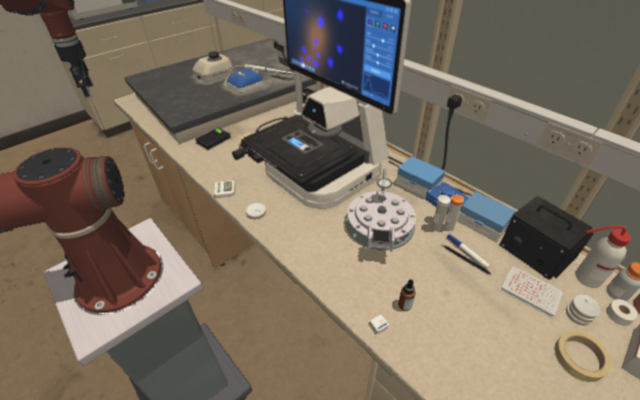

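View pics/side0.png

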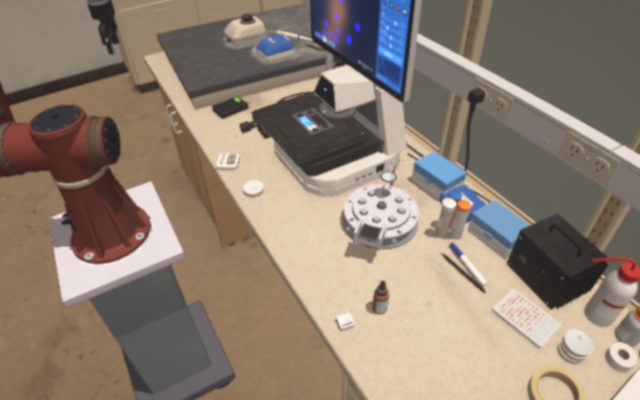

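The table is in the clear at pixel (380,215) in the scene view, with the pad at its near edge (380,238). The microscope is left of it and nothing stands on the near side. I'll check heights along the corridor and plan the approach.

```bash
cat >> h.py <<'E'
from scipy.spatial.transform import Rotation as Ro
def plan(wps, pos, yaw):
    """wps: list of (x,y,z,yawdeg,nrows); tool down; returns rows rounded, tracking rounding."""
    out=[]; pos=np.array(pos,float)
    for x,y,z,yd,n in wps:
        p0=pos.copy(); y0=yaw
        for i in range(1,n+1):
            tgt=p0+(np.array([x,y,z])-p0)*i/n; ty=y0+(yd-y0)*i/n
            R=Ro.from_euler("xyz",[180,0,yaw],degrees=True).as_matrix()
            d=np.round(R.T@(tgt-pos)*100,2); t=np.round(-(ty-yaw),2)
            out.append(dict(dx=float(d[0]),dy=float(d[1]),dz=float(d[2]),wz=float(t)))
            pos=pos+R@d/100; yaw=yaw-t
    return out,pos,yaw
E
python3 - <<'E'
from h import *
m=optics.camera_model("scene"); K=np.array(m["camera_matrix"])
p,d=optics.read_camera("scene")
v,u=np.mgrid[0:400,0:640]
pts=np.stack([u,v],-1).reshape(-1,1,2).astype(np.float64)
un=cv2.undistortPoints(pts,K,np.array([m["k1"],0,0,0,0.])).reshape(400,640,2)
P=np.concatenate([un*d[...,None],d[...,None]],-1)
W=(P-np.array(m["t"]))@np.array(m["R"])
ok=d>0
for y in np.arange(.6,-.6,-.1):
    r=[]
    for x in np.arange(.2,.9,.1):
        s=ok&(abs(W[...,0]-x-.05)<.05)&(abs(W[...,1]-y+.05)<.05)
        r.append(round(float(W[...,2][s].max()),2) if s.sum() else None)
    print(round(y,1),r)
rows,pos,yaw=plan([(.33,.36,.33,115,6),(.42,-.02,.33,65,8),(.53,-.39,.20,39,9)],manip.observe()["eef_pos"],161.7)
import json
for r in rows: print(json.dumps(r))
print(pos,yaw)
E
```

```text
0.6 [0.53, 0.09, 0.09, 0.09, 0.09, 0.14, 0.15]
0.5 [0.54, 0.09, 0.09, 0.09, 0.09, 0.09, 0.09]
0.4 [-0.75, 0.0, 0.02, 0.02, 0.02, 0.02, 0.19]
0.3 [-0.75, 0.0, 0.0, 0.02, -0.75, None, 0.0]
0.2 [-0.75, 0.02, 0.14, 0.14, 0.14, 0.5, None]
0.1 [-0.75, 0.02, 0.14, 0.14, 0.28, 0.52, None]
0.0 [-0.75, 0.02, 0.14, 0.14, 0.28, 0.54, None]
-0.1 [-0.75, 0.0, 0.14, 0.14, 0.26, 0.55, 0.24]
-0.2 [-0.75, 0.0, 0.01, 0.06, 0.12, 0.56, 0.07]
-0.3 [-0.75, 0.0, 0.0, 0.09, 0.12, 0.06, 0.32]
-0.4 [None, 0.0, 0.0, 0.1, 0.05, 0.12, 0.07]
-0.5 [None, 0.02, 0.1, 0.0, 0.01, 0.02, 0.07]
{"dx": -3.33, "dy": -2.99, "dz": -1.36, "wz": 7.78}
{"dx": -3.71, "dy": -2.52, "dz": -1.36, "wz": 7.79}
{"dx": -4.02, "dy": -1.99, "dz": -1.36, "wz": 7.78}
{"dx": -4.25, "dy": -1.42, "dz": -1.36, "wz": 7.78}
{"dx": -4.4, "dy": -0.84, "dz": -1.37, "wz": 7.79}
{"dx": -4.47, "dy": -0.24, "dz": -1.36, "wz": 7.78}
{"dx": -4.78, "dy": -0.99, "dz": 0.0, "wz": 6.25}
{"dx": -4.86, "dy": -0.46, "dz": 0.0, "wz": 6.25}
{"dx": -4.88, "dy": 0.07, "dz": 0.0, "wz": 6.25}
{"dx": -4.84, "dy": 0.6, "dz": 0.0, "wz": 6.25}
{"dx": -4.75, "dy": 1.13, "dz": 0.0, "wz": 6.25}
{"dx": -4.6, "dy": 1.64, "dz": 0.0, "wz": 6.25}
{"dx": -4.4, "dy": 2.12, "dz": 0.0, "wz": 6.25}
{"dx": -4.13, "dy": 2.6, "dz": 0.0, "wz": 6.25}
{"dx": -3.21, "dy": 2.84, "dz": 1.44, "wz": 2.89}
{"dx": -3.06, "dy": 3.01, "dz": 1.45, "wz": 2.89}
{"dx": -2.91, "dy": 3.15, "dz": 1.44, "wz": 2.89}
{"dx": -2.74, "dy": 3.3, "dz": 1.45, "wz": 2.89}
{"dx": -2.58, "dy": 3.43, "dz": 1.44, "wz": 2.88}
{"dx": -2.4, "dy": 3.55, "dz": 1.45, "wz": 2.89}
{"dx": -2.21, "dy": 3.68, "dz": 1.44, "wz": 2.89}
{"dx": -2.03, "dy": 3.77, "dz": 1.45, "wz": 2.89}
{"dx": -1.84, "dy": 3.88, "dz": 1.44, "wz": 2.89}
[ 0.52998217 -0.39000813  0.20002969] 38.99999999999998
```

Call:
{"api": "send_rows", "payload": {"moves": [{"dx": -3.3, "dy": -3.0, "dz": -1.4, "wz": 7.8}, {"dx": -3.7, "dy": -2.5, "dz": -1.4, "wz": 7.8}, {"dx": -4.0, "dy": -2.0, "dz": -1.4, "wz": 7.8}, {"dx": -4.2, "dy": -1.4, "dz": -1.4, "wz": 7.8}, {"dx": -4.4, "dy": -0.8, "dz": -1.4, "wz": 7.8}, {"dx": -4.5, "dy": -0.2, "dz": -1.4, "wz": 7.8}, {"dx": -4.8, "dy": -1.0, "wz": 6.2}, {"dx": -4.8, "dy": -0.5, "wz": 6.2}]}}

```text
schema error: expected keys dx, dy, dz, wx, wy, wz, fingers
```

Call:
{"api": "send_rows", "payload": {"moves": [{"dx": -4.8, "dy": 0.1, "wz": 6.2, "fingers": 0}, {"dx": -4.8, "dy": 0.6, "wz": 6.2}, {"dx": -4.7, "dy": 1.1, "wz": 6.2}, {"dx": -4.6, "dy": 1.6, "wz": 6.2}, {"dx": -4.4, "dy": 2.1, "wz": 6.2}, {"dx": -4.1, "dy": 2.6, "wz": 6.2}, {"dx": -3.2, "dy": 2.8, "dz": 1.4, "wz": 2.9}, {"dx": -3.1, "dy": 3.0, "dz": 1.4, "wz": 2.9}]}}

```text
schema error: expected keys dx, dy, dz, wx, wy, wz, fingers
```

Call:
{"api": "send_rows", "payload": {"moves": [{"dx": -2.9, "dy": 3.1, "dz": 1.4, "wz": 2.9}, {"dx": -2.7, "dy": 3.3, "dz": 1.4, "wz": 2.9}, {"dx": -2.6, "dy": 3.4, "dz": 1.4, "wz": 2.9}, {"dx": -2.4, "dy": 3.6, "dz": 1.4, "wz": 2.9}, {"dx": -2.2, "dy": 3.7, "dz": 1.4, "wz": 2.9}, {"dx": -2.0, "dy": 3.8, "dz": 1.4, "wz": 2.9}, {"dx": -1.8, "dy": 3.8, "dz": 1.4, "wz": 2.9}, {}]}}

```text
schema error: expected keys dx, dy, dz, wx, wy, wz, fingers
```

```bash
python3 - <<'E'
from h import *
s=manip.observe(); print(s["clock"],s["eef_pos"],np.degrees(s["ee_rot"]),s["grip_width"],s["wrist_force"])
p,d=optics.read_camera("wrist"); cv2.imwrite("pics/w1.png",p)
for n in ["index_base","pad","table_axis","next_hole"]: print(n,tip("wrist",n))
E
```

```text
0.95 [0.19645772 0.59333814 0.24832969] [1.79997864e+02 4.94544326e-04 1.61676914e+02] 1.0026807738810168 [0.79229709 0.18122366 0.75622496]
index_base []
pad []
table_axis []
next_hole [(0.32, [0.394, -0.0414, 0.0001])]
```

View pics/w1.png

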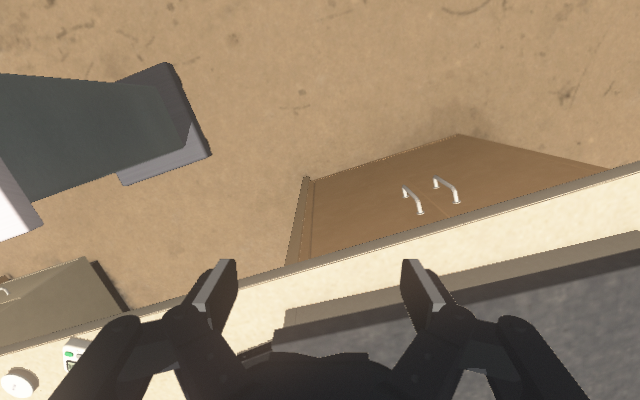

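The moves were refused because every row needs all seven keys, so this view is still from the start pose (desk edge and floor, fingers at about (220,300) and (420,300)). I'll resend with full rows.

Call:
{"api": "send_rows", "payload": {"moves": [{"dx": -3.3, "dy": -3.0, "dz": -1.4, "wx": 0, "wy": 0, "wz": 7.8, "fingers": 8.5}, {"dx": -3.7, "dy": -2.5, "dz": -1.4, "wx": 0, "wy": 0, "wz": 7.8, "fingers": 8.5}, {"dx": -4.0, "dy": -2.0, "dz": -1.4, "wx": 0, "wy": 0, "wz": 7.8, "fingers": 8.5}, {"dx": -4.2, "dy": -1.4, "dz": -1.4, "wx": 0, "wy": 0, "wz": 7.8, "fingers": 8.5}, {"dx": -4.4, "dy": -0.8, "dz": -1.4, "wx": 0, "wy": 0, "wz": 7.8, "fingers": 8.5}, {"dx": -4.5, "dy": -0.2, "dz": -1.4, "wx": 0, "wy": 0, "wz": 7.8, "fingers": 8.5}, {"dx": -4.8, "dy": -1.0, "dz": 0, "wx": 0, "wy": 0, "wz": 6.2, "fingers": 8.5}, {"dx": -4.8, "dy": -0.5, "dz": 0, "wx": 0, "wy": 0, "wz": 6.2, "fingers": 8.5}]}}

```text
clock: 2.0
eef_pos: [0.3523, 0.2644, 0.3334]
ee_rot: [3.139, -0.0, 1.784]
wrist_force: [1.1, -0.8, -0.1]
grip_width: 0.996
grip_force: 0.0
```

Call:
{"api": "send_rows", "payload": {"moves": [{"dx": -4.8, "dy": 0.1, "dz": 0, "wx": 0, "wy": 0, "wz": 6.2, "fingers": 0}, {"dx": -4.8, "dy": 0.6, "dz": 0, "wx": 0, "wy": 0, "wz": 6.2, "fingers": 0}, {"dx": -4.7, "dy": 1.1, "dz": 0, "wx": 0, "wy": 0, "wz": 6.2, "fingers": 0}, {"dx": -4.6, "dy": 1.6, "dz": 0, "wx": 0, "wy": 0, "wz": 6.2, "fingers": 0}, {"dx": -4.4, "dy": 2.1, "dz": 0, "wx": 0, "wy": 0, "wz": 6.2, "fingers": 0}, {"dx": -4.1, "dy": 2.6, "dz": 0, "wx": 0, "wy": 0, "wz": 6.2, "fingers": 0}, {"dx": -3.2, "dy": 2.8, "dz": 1.4, "wx": 0, "wy": 0, "wz": 2.9, "fingers": 0}, {"dx": -3.1, "dy": 3.0, "dz": 1.4, "wx": 0, "wy": 0, "wz": 2.9, "fingers": 0}]}}

```text
clock: 2.8
eef_pos: [0.4437, -0.1011, 0.305]
ee_rot: [3.139, -0.001, 1.035]
wrist_force: [0.6, -0.6, -0.0]
grip_width: -0.001
grip_force: 0.0
```

Call:
{"api": "send_rows", "payload": {"moves": [{"dx": -2.9, "dy": 3.1, "dz": 1.4, "wx": 0, "wy": 0, "wz": 2.9, "fingers": 0}, {"dx": -2.7, "dy": 3.3, "dz": 1.4, "wx": 0, "wy": 0, "wz": 2.9, "fingers": 0}, {"dx": -2.6, "dy": 3.4, "dz": 1.4, "wx": 0, "wy": 0, "wz": 2.9, "fingers": 0}, {"dx": -2.4, "dy": 3.6, "dz": 1.4, "wx": 0, "wy": 0, "wz": 2.9, "fingers": 0}, {"dx": -2.2, "dy": 3.7, "dz": 1.4, "wx": 0, "wy": 0, "wz": 2.9, "fingers": 0}, {"dx": -2.0, "dy": 3.8, "dz": 1.4, "wx": 0, "wy": 0, "wz": 2.9, "fingers": 0}, {"dx": -1.8, "dy": 3.8, "dz": 1.4, "wx": 0, "wy": 0, "wz": 2.9, "fingers": 0}, {"dx": 0, "dy": 0, "dz": 0, "wx": 0, "wy": 0, "wz": 0, "fingers": 0}]}}

```text
clock: 3.6
eef_pos: [0.529, -0.3891, 0.202]
ee_rot: [-3.138, 0.002, 0.679]
wrist_force: [-0.8, 0.6, -0.5]
grip_width: -0.002
grip_force: 0.0
```

```bash
python3 - <<'E'
from h import *
s=manip.observe(); print(s["clock"],s["eef_pos"],np.degrees(s["ee_rot"]),s["grip_width"],s["wrist_force"])
p,d=optics.read_camera("wrist"); cv2.imwrite("pics/w2.png",p)
for n in ["index_base","pad","table_axis","next_hole"]: print(n,tip("wrist",n))
E
```

```text
3.6 [ 0.52903197 -0.38905167  0.20196672] [-1.79791805e+02  1.14994838e-01  3.89267677e+01] -0.002470374051221919 [-0.83564254  0.59192711 -0.46387449]
index_base [(0.68, [0.6334, -0.3327, 0.0089])]
pad [(0.86, [0.5486, -0.3998, 0.0824])]
table_axis [(0.88, [0.6336, -0.3274, 0.0574])]
next_hole [(0.76, [0.5536, -0.312, 0.0481]), (0.39, [0.6375, -0.3271, 0.0088])]
```

View pics/w2.png

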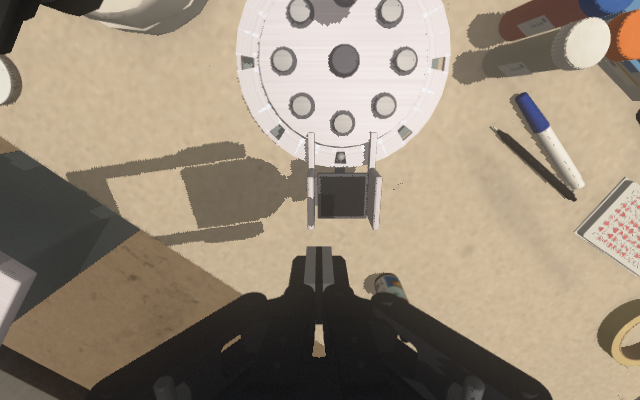

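The closed fingertips are at (319,255). The pad is at about (343,197), between its cheeks, with the hub at (344,60), so the approach aligns well radially. The ray intersections will refine it.

```bash
cat >> h.py <<'E'
def ray(m,u,v,z):
    K=np.array(m["camera_matrix"]); x,y=cv2.undistortPoints(np.array([[[u,v]]],float),K,np.array([m["k1"],0,0,0,0.])).ravel()
    R=np.array(m["R"]).T; c=-R@np.array(m["t"]); d=R@[x,y,1]; return c+d*(z-c[2])/d[2]
E
python3 - <<'E'
from h import *
m=optics.camera_model("wrist"); p,d=optics.read_camera("wrist")
for n,u,v,z in [("pad",343,197,.076),("hub",344,60,.06),("padL",318,197,.076),("padR",368,197,.076),("stubL",284,60,.061),("stubR",405,60,.061),("stubN",343,123,.061)]:
    q=ray(m,u,v,z); print(n,q.round(4), d[v,u], ((np.array(m["R"])@q+m["t"])[2]).round(4))
q=ray(m,343,197,.076);a=ray(m,344,60,.06); e=(q-a)[:2]; print(np.hypot(*e),np.degrees(np.arctan2(e[1],e[0]))%360)
E
```

```text
pad [ 0.5451 -0.4015  0.076 ] 0.27120537 0.2712
hub [ 0.6367 -0.3252  0.06  ] 0.24247588 0.2474
padL [ 0.5302 -0.3833  0.076 ] 0.29471442 0.2712
padR [ 0.56   -0.4197  0.076 ] 0.27189898 0.2712
stubL [ 0.6039 -0.2852  0.061 ] 0.24708661 0.2465
stubR [ 0.6701 -0.3658  0.061 ] 0.2461567 0.2465
stubN [ 0.5961 -0.359   0.061 ] 0.26318592 0.2637
0.1192707779690027 219.7615534229147
```

Call:
{"api": "send_rows", "payload": {"moves": [{"dx": 0.5, "dy": 1.7, "dz": 1.5, "wx": 0, "wy": 0, "wz": -0.8, "fingers": 0}, {"dx": 0, "dy": 0, "dz": 3, "wx": 0, "wy": 0, "wz": 0, "fingers": 0}, {"dx": 0, "dy": 0, "dz": 3, "wx": 0, "wy": 0, "wz": 0, "fingers": 0}, {"dx": 0, "dy": 0, "dz": 1.5, "wx": 0, "wy": 0, "wz": 0, "fingers": 0}, {"dx": 0, "dy": 0, "dz": 0, "wx": 0, "wy": 0, "wz": 0, "fingers": 0}]}}

```text
clock: 4.4
eef_pos: [0.5431, -0.3929, 0.1139]
ee_rot: [-3.136, 0.001, 0.699]
wrist_force: [-0.3, 0.3, -0.9]
grip_width: 0.001
grip_force: 0.0
```

```bash
python3 - <<'E'
from h import *
s=manip.observe(); print(s["clock"],s["eef_pos"],np.degrees(s["ee_rot"]),s["wrist_force"])
p,d=optics.read_camera("wrist"); cv2.imwrite("pics/w3.png",p)
print(tip("wrist","pad"))
E
```

```text
4.4 [ 0.54308545 -0.39294654  0.11387838] [-1.79697163e+02  4.13233781e-02  4.00354814e+01] [-0.2513608   0.26368989 -0.93071494]
[(0.79, [0.5483, -0.41, 0.0805])]
```

View pics/w3.png

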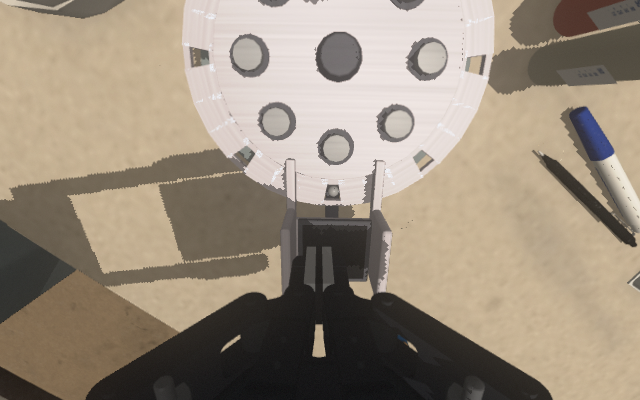

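The tips are just above the pad, but about 8–10 mm toward the left cheek (finger centre x≈319, pad centre x≈335). I'll shift 6 mm right and touch down.

Call:
{"api": "send_rows", "payload": {"moves": [{"dx": -0.1, "dy": 0.6, "dz": 0, "wx": 0, "wy": 0, "wz": 0, "fingers": 0}, {"dx": 0, "dy": 0, "dz": 0.5, "wx": 0, "wy": 0, "wz": 0, "fingers": 0}, {"dx": 0, "dy": 0, "dz": 0.7, "wx": 0, "wy": 0, "wz": 0, "fingers": 0}, {"dx": 0, "dy": 0, "dz": 0.6, "wx": 0, "wy": 0, "wz": 0, "fingers": 0}, {"dx": 0, "dy": 0, "dz": 0.4, "wx": 0, "wy": 0, "wz": 0, "fingers": 0}, {"dx": 0, "dy": 0, "dz": 0, "wx": 0, "wy": 0, "wz": 0, "fingers": 0}, {"dx": 0, "dy": 0, "dz": 0, "wx": 0, "wy": 0, "wz": 0, "fingers": 0}]}}

```text
clock: 5.2
eef_pos: [0.5475, -0.4003, 0.094]
ee_rot: [-3.141, 0.0, 0.698]
wrist_force: [0.4, -0.2, 0.7]
grip_width: 0.0
grip_force: 0.0
```

Call:
{"api": "send_rows", "payload": {"moves": [{"dx": 0, "dy": 0, "dz": 0.4, "wx": 0, "wy": 0, "wz": 0, "fingers": 0}, {"dx": 0, "dy": 0, "dz": 0.4, "wx": 0, "wy": 0, "wz": 0, "fingers": 0}, {"dx": 0, "dy": 0, "dz": 0.3, "wx": 0, "wy": 0, "wz": 0, "fingers": 0}, {"dx": 0, "dy": 0, "dz": 0.2, "wx": 0, "wy": 0, "wz": 0, "fingers": 0}, {"dx": 0, "dy": 0, "dz": 0, "wx": 0, "wy": 0, "wz": 0, "fingers": 0}, {"dx": 0, "dy": 0, "dz": 0, "wx": 0, "wy": 0, "wz": 0, "fingers": 0}]}}

```text
clock: 5.8
eef_pos: [0.5482, -0.4009, 0.0824]
ee_rot: [3.14, -0.0, 0.698]
wrist_force: [-1.2, 1.9, 6.4]
grip_width: 0.0
grip_force: 2.9
```

Call:
{"api": "send_rows", "payload": {"moves": [{"dx": 0, "dy": 0, "dz": 0.2, "wx": 0, "wy": 0, "wz": 0, "fingers": 0}, {"dx": 0, "dy": -0.4, "dz": 0, "wx": 0, "wy": 0, "wz": 2, "fingers": 0}, {"dx": 0.03, "dy": -0.79, "dz": 0, "wx": 0, "wy": 0, "wz": 4, "fingers": 0}, {"dx": 0.03, "dy": -0.79, "dz": 0, "wx": 0, "wy": 0, "wz": 4, "fingers": 0}, {"dx": 0.03, "dy": -0.79, "dz": 0, "wx": 0, "wy": 0, "wz": 4, "fingers": 0}, {"dx": 0.03, "dy": -0.79, "dz": 0, "wx": 0, "wy": 0, "wz": 4, "fingers": 0}, {"dx": 0, "dy": 0, "dz": 0, "wx": 0, "wy": 0, "wz": 0, "fingers": 0}]}}

```text
clock: 6.5
eef_pos: [0.5306, -0.3705, 0.0811]
ee_rot: [3.138, -0.002, 0.383]
wrist_force: [0.1, 1.5, 6.5]
grip_width: 0.001
grip_force: 3.1
```

```bash
python3 - <<'E'
from h import *
s=manip.observe(); print(s["clock"],s["eef_pos"],np.degrees(s["ee_rot"]),s["wrist_force"])
e=s["eef_pos"][:2]-[.635,-.3275]; print(np.hypot(*e),np.degrees(np.arctan2(e[1],e[0]))%360)
p,d=optics.read_camera("wrist"); cv2.imwrite("pics/w4.png",p)
print(tip("wrist","pad"),tip("wrist","next_hole"))
E
```

```text
6.5 [ 0.5306085  -0.37049982  0.08109723] [ 1.79817199e+02 -1.17960594e-01  2.19164131e+01] [0.11353858 1.53895307 6.47071946]
0.11290070587849736 202.38721607414232
[] [(0.81, [0.5484, -0.3174, 0.0444])]
```

View pics/w4.png

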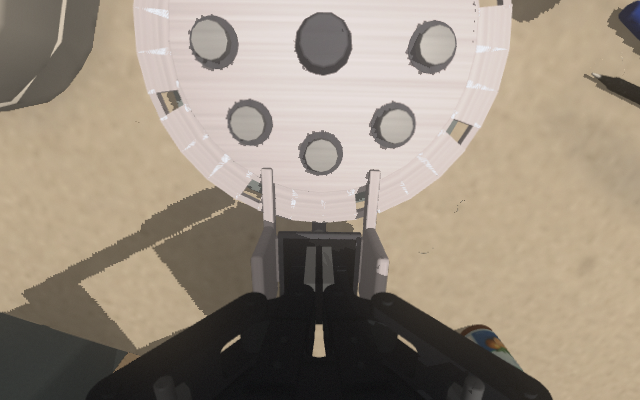

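The plunger is down and the table is turning with the finger, which sits centred on the pad (319,265). The pin at x≈319 is about 40% of the way from the old hole (362,203) to the next hole (253,187). I'll continue 24°.

Call:
{"api": "send_rows", "payload": {"moves": [{"dx": 0.03, "dy": -0.79, "dz": 0, "wx": 0, "wy": 0, "wz": 4, "fingers": 0}, {"dx": 0.03, "dy": -0.79, "dz": 0, "wx": 0, "wy": 0, "wz": 4, "fingers": 0}, {"dx": 0.03, "dy": -0.79, "dz": 0, "wx": 0, "wy": 0, "wz": 4, "fingers": 0}, {"dx": 0.03, "dy": -0.79, "dz": 0, "wx": 0, "wy": 0, "wz": 4, "fingers": 0}, {"dx": 0.03, "dy": -0.79, "dz": 0, "wx": 0, "wy": 0, "wz": 4, "fingers": 0}, {"dx": 0.03, "dy": -0.79, "dz": 0, "wx": 0, "wy": 0, "wz": 4, "fingers": 0}, {"dx": 0, "dy": 0, "dz": 0, "wx": 0, "wy": 0, "wz": 0, "fingers": 0}]}}

```text
clock: 7.35
eef_pos: [0.5235, -0.3241, 0.0813]
ee_rot: [3.139, -0.005, -0.036]
wrist_force: [2.1, 1.5, 6.0]
grip_width: 0.001
grip_force: 3.1
```

```bash
python3 - <<'E'
from h import *
s=manip.observe(); print(s["clock"],s["eef_pos"],np.degrees(s["ee_rot"]),s["wrist_force"])
e=s["eef_pos"][:2]-[.635,-.3275]; print(np.hypot(*e),np.degrees(np.arctan2(e[1],e[0]))%360)
p,d=optics.read_camera("wrist"); cv2.imwrite("pics/w5.png",cv2.resize(p[0:310,120:520],None,fx=2,fy=2)[:600])
E
```

```text
7.35 [ 0.52352234 -0.32412451  0.08130737] [179.86462206  -0.27992401  -2.07789174] [2.05586552 1.45382561 5.97914568]
0.11152875272365972 178.26563887651287
```

View pics/w5.png

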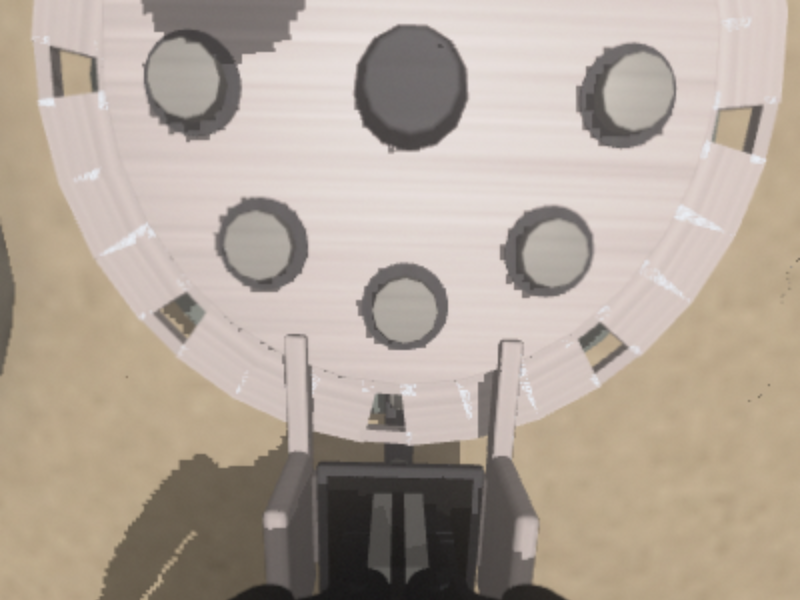

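The next hole, at (387,410) in the crop, is now almost under the plunger stem (398,450), with a couple of degrees to go. I'll fit it precisely.

```bash
python3 - <<'E'
from h import *
m=optics.camera_model("wrist")
f=lambda L,z:np.array([ray(m,120+u/2,v/2,z)[:2] for u,v in L])
H=f([(75,72),(181,316),(387,411),(604,347),(740,129)],.042)
S=f([(183,77),(258,246),(403,311),(556,253),(640,92)],.061)
def fit(P):
    k=np.arange(5)*45.
    # P = c + r*R(a)*(cos k, sin k): linear in c, r cos a, r sin a
    A=[];b=[]
    for (x,y),t in zip(P,np.radians(k)):
        A+=[[1,0,np.cos(t),-np.sin(t)],[0,1,np.sin(t),np.cos(t)]]; b+=[x,y]
    s,_,_,_=np.linalg.lstsq(np.array(A),np.array(b),rcond=None)
    return s[:2].round(4),np.hypot(*s[2:]).round(4),(np.degrees(np.arctan2(s[3],s[2]))+90)%360, np.abs(np.array(A)@s-b).max().round(4)
print(fit(H),fit(S))
E
```

```text
(array([ 0.6346, -0.3313]), np.float64(0.0873), np.float64(173.58257006560575), np.float64(0.0007)) (array([ 0.6344, -0.3308]), np.float64(0.0523), np.float64(176.37479087878182), np.float64(0.0005))
```

Call:
{"api": "send_rows", "payload": {"moves": [{"dx": 0.01, "dy": -0.27, "dz": 0, "wx": 0, "wy": 0, "wz": 1.4, "fingers": 0}, {"dx": 0.01, "dy": -0.27, "dz": 0, "wx": 0, "wy": 0, "wz": 1.4, "fingers": 0}, {"dx": 0, "dy": 0, "dz": 0, "wx": 0, "wy": 0, "wz": 0, "fingers": 0}, {"dx": 0, "dy": 0, "dz": 0, "wx": 0, "wy": 0, "wz": 0, "fingers": 0}]}}

```text
clock: 7.8
eef_pos: [0.5239, -0.3196, 0.0813]
ee_rot: [3.139, -0.005, -0.084]
wrist_force: [1.0, 0.4, 7.5]
grip_width: 0.001
grip_force: 3.1
```

```bash
python3 - <<'E'
from h import *
s=manip.observe(); print(s["clock"],s["eef_pos"],np.degrees(s["ee_rot"]),s["wrist_force"])
p,d=optics.read_camera("wrist"); cv2.imwrite("pics/w6.png",cv2.resize(p[0:310,120:520],None,fx=2,fy=2)[:600])
E
```

```text
7.8 [ 0.52388986 -0.31955655  0.08128893] [179.84000328  -0.27848086  -4.82220971] [0.9685358  0.36518185 7.50501118]
```

View pics/w6.png

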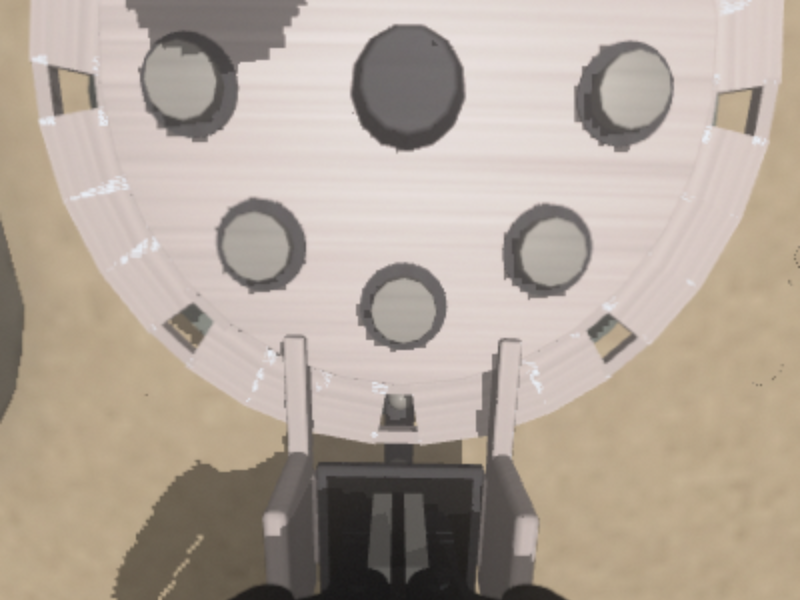

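The rounded pin end shows centred in the next hole at crop (398,408). I'll let the plunger up slowly.

Call:
{"api": "send_rows", "payload": {"moves": [{"dx": 0, "dy": 0, "dz": -0.3, "wx": 0, "wy": 0, "wz": 0, "fingers": 0}, {"dx": 0, "dy": 0, "dz": -0.3, "wx": 0, "wy": 0, "wz": 0, "fingers": 0}, {"dx": 0, "dy": 0, "dz": -0.3, "wx": 0, "wy": 0, "wz": 0, "fingers": 0}, {"dx": 0, "dy": 0, "dz": -0.3, "wx": 0, "wy": 0, "wz": 0, "fingers": 0}, {"dx": 0, "dy": 0, "dz": -0.4, "wx": 0, "wy": 0, "wz": 0, "fingers": 0}, {"dx": 0, "dy": 0, "dz": -0.5, "wx": 0, "wy": 0, "wz": 0, "fingers": 0}, {"dx": 0, "dy": 0, "dz": -1, "wx": 0, "wy": 0, "wz": 0, "fingers": 0}, {"dx": 0, "dy": 0, "dz": -1, "wx": 0, "wy": 0, "wz": 0, "fingers": 0}]}}

```text
clock: 8.65
eef_pos: [0.521, -0.3176, 0.12]
ee_rot: [-3.14, 0.002, -0.084]
wrist_force: [0.1, 0.0, 0.1]
grip_width: 0.004
grip_force: 0.0
```

Call:
{"api": "send_rows", "payload": {"moves": [{"dx": 0, "dy": 0, "dz": -2, "wx": 0, "wy": 0, "wz": 0, "fingers": 0}, {"dx": -1, "dy": 0, "dz": -3, "wx": 0, "wy": 0, "wz": 0, "fingers": 0}, {"dx": -1, "dy": 0, "dz": -3, "wx": 0, "wy": 0, "wz": 0, "fingers": 0}, {"dx": 0, "dy": 0, "dz": 0, "wx": 0, "wy": 0, "wz": 0, "fingers": 0}, {"dx": 0, "dy": 0, "dz": 0, "wx": 0, "wy": 0, "wz": 0, "fingers": 0}]}}

```text
clock: 9.15
eef_pos: [0.5023, -0.317, 0.2019]
ee_rot: [3.14, -0.002, -0.084]
wrist_force: [-0.3, 0.3, -1.4]
grip_width: 0.004
grip_force: 0.0
```

```bash
python3 - <<'E'
from h import *
s=manip.observe(); print(s["clock"],s["eef_pos"],np.degrees(s["ee_rot"]),s["wrist_force"])
m=optics.camera_model("wrist");p,d=optics.read_camera("wrist"); cv2.imwrite("pics/w7.png",cv2.resize(p[0:300,120:520],None,fx=2,fy=2))
for t in tip("wrist","pad"): print(t)
r=models.trace("wrist","plunger")[0]["region"] if models.trace("wrist","plunger") else None
R=np.array(m["R"]).T; c=-R@np.array(m["t"]); print(c)
# heights over a patch of the pad
uv=(np.array(m["R"])@np.array([.519,-.3185,.076])+m["t"]); K=np.array(m["camera_matrix"]); q=K@(uv/uv[2]); print(q)
u,v=int(q[0]),int(q[1]); print(np.round(c[2]-d[v-15:v+16:5,u-15:u+16:5],4))
E
```

```text
9.15 [ 0.50232848 -0.3169745   0.2018534 ] [ 1.79918497e+02 -1.26095459e-01 -4.83571961e+00] [-0.26396616  0.29319444 -1.4082735 ]
(0.86, [0.5209, -0.3174, 0.0751])
[ 0.58652034 -0.32316014  0.32830622]
[319.38981859 181.58497253   1.        ]
[[0.0743 0.0733 0.0724 0.0742 0.0728 0.0732 0.0735]
 [0.0716 0.3283 0.0713 0.0725 0.0719 0.0708 0.0716]
 [0.0709 0.0711 0.0705 0.0698 0.0698 0.0703 0.0696]
 [0.0691 0.0676 0.0682 0.0683 0.0689 0.0695 0.0683]
 [0.0672 0.0679 0.0666 0.0672 0.0667 0.0683 0.0675]
 [0.067  0.0659 0.0647 0.0646 0.0656 0.0658 0.0651]
 [0.0631 0.0643 0.0629 0.0631 0.0643 0.0645 0.0638]]
```

View pics/w7.png

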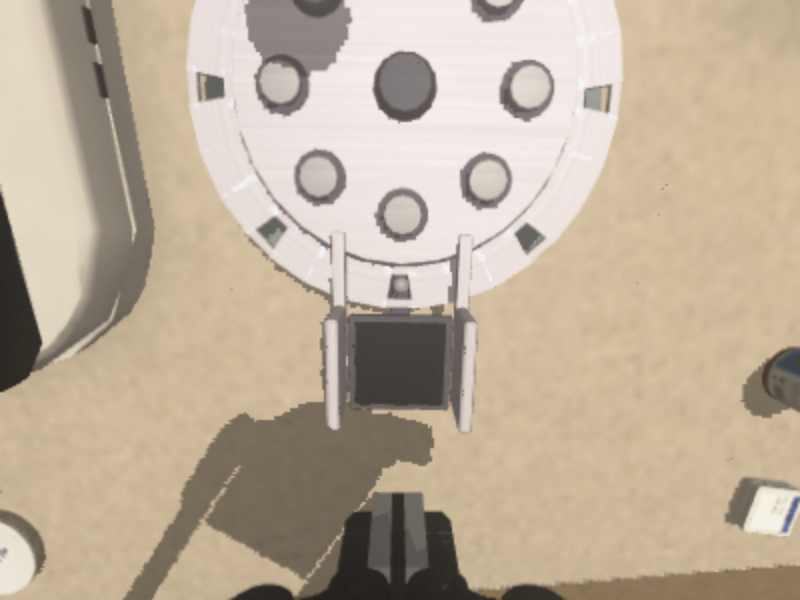

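The pin is in the hole at crop (400,287) and the pad is clear at (400,360). I'll check the pad height properly, since the camera is tilted.

```bash
python3 - <<'E'
from h import *
m=optics.camera_model("wrist");p,d=optics.read_camera("wrist")
R=np.array(m["R"]); 
def hgt(u,v):
    x,y=cv2.undistortPoints(np.array([[[u,v]]],float),np.array(m["camera_matrix"]),np.array([m["k1"],0,0,0,0.])).ravel()
    return (R.T@(np.array([x,y,1])*d[v,u]-np.array(m["t"])))[2]
g=lambda u,v:np.median([hgt(a,b) for a in range(u-6,u+7,2) for b in range(v-6,v+7,2) if d[b,a]>0])
print("pad",g(320,180),"table",g(290,70),"desk",g(420,200),"stub",g(321,107))
print("pin",[round(hgt(320,v),4) for v in (140,142,144,146,148)])
for n in ["dropper","dish","slip_box"]: print(n,tip("wrist",n))
E
```

```text
pad 0.07671359205390209 table 0.054858244663871535 desk 0.0006901319310996354 stub 0.06173146132943091
pin [np.float64(0.0466), np.float64(0.0462), np.float64(0.0445), np.float64(0.0319), np.float64(0.0432)]
dropper [(0.94, [0.4767, -0.5475, 0.0016]), (0.52, [0.6337, -0.3331, 0.0574])]
dish [(0.88, [0.3972, -0.0427, -0.0004])]
slip_box [(0.68, [0.3926, -0.5459, 0.0057])]
```

The pad is back at 76 mm, so the plunger is fully up with the pin in the next hole. The dropper, dish and box haven't moved, and the arm is clear.

```bash
python3 -c "
from bench import manip
print(manip.sign_off())"
```

```text
the job is handed in; nothing more can be done
None
```

The table is turned one hole clockwise with the pin fully up in the next hole, the arm is clear, and the job was handed in at about 9 s; the timer was out of view in the final check, but the arm only passed high over it.

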